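Set and hold the portion gauge

ROBOT

A 6-joint arm with a two-finger parallel gripper is mounted at the origin on a cart in front of the work surface, level with it; the furniture and walls round the work are solid. World frame = base frame: x ahead of the robot, y to its left, z up, the work surface at z = 0. Lengths are in m, angles in rad, forces in N, time in s.
With the tool pointing down it reaches from about 0.3 to 0.875 m from the base axis. Payload 6.4 kg.
Tool frame: the origin (TCP) lies between the finger pads; the fingertips stand manip.tip_extent ahead of it and the grasp point (between the pads) lies 2 mm behind it (manip.tip_extent is the distance from the TCP to the fingertips, in m); z points along the fingers, y is the line along which they close (so a half turn about z gives the same grasp; the last joint's range is limited). The gripper opens to 85 mm and grips with 20 to 120 N. Pads are 22 mm wide; open, the fingers measure 114 mm over their backs; the gripper's body (76 mm by 85 mm) begins 54 mm behind the grasp point. The pads swing forward as they close: fully open they stand 13 mm farther back than shut.
Start: joints at [-1.449, 0.181, 1.607, -0, 1.354, -0.206], TCP at [0.185, -0.544, 0.216] pointing down, gripper open.
Joint ranges: [-2.99, 2.99], [-0.89, 2.07], [0.3, 2.58], [-1.14, 4.28], [0, 2.63], [-3.12, 3.12]. Speed limits (rad/s): [2.57, 2.57, 3.01, 3.14, 3.14, 3.14].

INTERFACE

Orientations are given as a rotation vector (axis times angle).
In Python, from bench import manip gives the robot as it stands. The module is installed in compiled form; this text tells all that it offers.
- The arm moves only by the tool carry_out, never from a script. Its argument "targets" is a list of rows, each an object of numbers: "x", "y", "z": the shift along the tool's x, y, z in cm; "ax", "ay", "az": the turn, a rotation vector about the tool's x, y, z in degrees; "fingers": the closure in counts, from 0 (fully open) to 255 (shut). In form: [{"x": .., "y": .., "z": .., "ax": .., "ay": .., "az": .., "fingers": ..}, ...]. A call has 1 to 12 rows; each row shifts and turns the commanded pose from where the row before left it, along the tool's axes as they then stand; what a row does not reach is not made up. A row lasts 1/10 s, in which the tool goes at most 50 mm and 8.59 degrees, less where a joint would pass 70% of its speed; a pose out of reach is approached as far as the arm can. A call with a gripper value outside its range is refused whole. The fingers move at their own pace and stop on an object; "squeeze" is the grip in N (left out, the last holds). Time passes only in rows, so rows that do not move let the fingers close. It gives the time, the measured TCP pose, the force, the opening and the grip force at its end, in the units of the state.
- manip.get_state(): the state, without advancing time (a new reading comes with each control period).
- manip.get_image(name): name is "scene" or "side" or "wrist"; returns (picture, depth): 420x560x3 uint8, red, green, blue; 420x560 float32, m along the optical axis (not along the pixel's ray), 0 where there is no reading.
- manip.camera_info(name): a dict with "K" (3x3 intrinsics, pixels), "distortion" ([k1, k2, p1, p2, k3] as OpenCV has them; the pictures are not rectified), "R" (3x3) and "t" (3): a world point X has camera coordinates R X + t; the wrist camera has in their place "T_tool_cam" (4x4, takes a point from camera to tool coordinates, whose origin is the TCP and whose axes are the flange's). Camera axes: x right, y down, z forward; pixel columns grow to the right and rows downward; lengths in m; the calibration is good to about 2 mm. A picture is of the moment at which its call begins: read the wrist's pose just before it. camera_info takes no time and is no camera call.
- manip.close_job(): hands the job in; it is judged then, once.
The state is a dict: "time": time; "q": joint angles; "joint_velocities": joint speeds; "joint_torque": joint torques, N m; "tcp_pos": TCP position; "ee_rot": TCP orientation; "wrist_force": force on the tool from outside, world axes, zero at the start; "torque": the same for the moment, N m; "finger_gap": opening from 0.0 (shut) to 1.0 (fully open); "finger_force": force on a finger pad.
Only numpy, scipy, OpenCV 4.12 (cv2) and the standard library are available. Lean on these libraries where they do the work, as an engineer would, in place of code of your own. Each camera call takes 0.05 s, during which the arm holds its last target. There are 200 camera calls.

TASK

Set the cheese portion gauge: with the cam lever still open, slide the spring-loaded steel leg out until the pointer on its stop plate lines up with the length mark on the wooden bed, and hold it there a moment. Then, without letting the leg slip off the mark, squeeze the cam lever fully shut against the leg. Do not let go: finish while still gripping leg and lever with the pointer on the mark, so that I can tighten the thumbscrew; leave the length mark itself and the things around the gauge where they are.

Things in the scene. Friction and masses are not known exactly. Their poses are not given: they have to be found in the camera images.
- gauge: Portion gauge, fixed on the counter: wooden bed 124 (x) x 232 (y) x 12 mm; origin at the centre of its underside, z up. The leg slides out along its +y; cam lever, scale and length mark are on its -x side. It stands with +y roughly towards the robot, -x to the robot's right. Two steel guide rails along y, at x = 13 to 23 mm on either side, rise to z = 22 mm.
- thumbscrew (a point): Top of the thumbscrew, z = 64 mm, on the dark end block at the gauge's -y end (gauge frame: x -28 to 28, y -114 to -72, top z = 48 mm). Not to be handled. When the leg is fully in, 83 mm are free between this block and the stop plate.
- leg: Sliding steel leg, axes as the gauge's, origin on the gauge's centre line at counter height in the mid-plane of the stop plate. Slides only along gauge y, 0 to 90 mm out; starts fully in; a spring (2 N in, 5.6 N fully out) pulls it back when let go. On the centre line stands a fin 14 mm thick (leg frame x -7 to 7, y -68 to 0, z 22 to 60 mm).
- stop_plate (a point): Centre of the -y face of the upright stop plate across the leg's +y end: 96 mm wide (x), 8 mm thick, z 24 to 62 mm, this point at z = 43 mm. Axes as the leg's. Open fingers that straddle fin and lever just behind it (-y side) push this face along +y to slide the leg out.
- leg_grip (a point): Where to squeeze: middle of fin plus shut lever (together 23 mm thick along x), 16 mm behind the stop plate's face, z = 44 mm; axes as the leg's, squeeze along x. With the lever open the two span 46 mm across the lever's tip: from 11.5 mm on the +x side to 34 mm on the -x side of this point.
- leg_pointer (a point): Foot of the pointer, a steel tab 3 mm thick (y) and 10 mm high at the -x foot of the stop plate, in the plate's mid-plane: leg frame x = -55, y = 0, z = 25 mm (the tab spans z 23 to 33). Axes as the leg's.
- mark (a point): Length mark: top of the thin cross ridge of a small steel saddle, 12 mm long in y, clipped on the bed's -x edge; gauge frame x = -55, z = 21 mm; its y differs each time (leg must come out 35 to 80 mm). Axes as the gauge's. The pointer is on the mark when both have the same gauge y. About 4 N shifts the saddle: do not touch it.
- cam_lever (a joint): Cam lever angle, rad: 0 = shut flat along the leg, 0.42 = open (start). It rides on the leg's -x side on an upright pin at leg frame x = -12, y = -62 mm; its free tip points to the stop plate and swings out towards -x. 7.5 mm thick, 56 mm from pin to tip, z 27 to 56 mm. A light spring (up to 3 N at the tip) opens it.
- lever_tip (a point): Outer face of the cam lever near its free end, 50 mm from the pivot pin, half way up (z = 41 mm).
- crottin_near: A small whitish drum of cheese, 62x63x72 mm, on the counter in front, left of the gauge. Bystander: leave it. Origin at the centre of its underside.
- brick_near: A grey tapered brick of cheese, 57x63x54 mm, in front, left of the small drum. Bystander: leave it. Origin at the centre of its underside.

How it is judged:
By the outcome, as a careful person would: the job done as asked, in the order asked, and still so for the second after the job is handed in, while the arm keeps its last pose, push and grip.
It also fails if it takes over 38 s, if anything falls off the work surface, if the arm or the gripper's body presses on something with over 40 N, if the wrist force passes 120 N, or if a joint passes its speed limit or range.

## Working session

There is one attempt and no reset: what is moved stays moved. The work goes in short steps, Python scripts to look and compute and a tool call to move; the robot and the scene stay as the last step left them, time stands still between calls to the robot, and variables do not carry over. Pictures are saved under pics/ and viewed, at most 10 in all, crops included, and the job is handed in when it is done.

Besides the shell and the picture viewer there is one more tool, called after "Call:" as name(argument=value, ...), one argument or row to a line, values as JSON. carry_out: Moves the arm, as the interface text tells. Its arguments: {"type":"object","properties":{"targets":{"type":"array"},"squeeze":{"type":"number"}},"required":["targets"]}

```bash
mkdir -p pics
cat > h.py <<'E'
import numpy as np, cv2, pickle
from bench import manip
from scipy.spatial.transform import Rotation as Ro
def grab(n):
    s=manip.get_state(); im,d=manip.get_image(n); c=manip.camera_info(n)
    if n=='wrist':
        T=np.eye(4);T[:3,:3]=Ro.from_rotvec(s['ee_rot']).as_matrix();T[:3,3]=s['tcp_pos']
        W=T@np.array(c['T_tool_cam'])
    else:
        W=np.eye(4);W[:3,:3]=np.array(c['R']).T;W[:3,3]=-np.array(c['R']).T@np.array(c['t'])
    return dict(im=im,d=d,K=np.array(c['K']),D=np.array(c['distortion'],float),W=W)
def save(n,f):
    g=grab(n);pickle.dump(g,open(f'pics/{f}.pkl','wb'));cv2.imwrite(f'pics/{f}.png',g['im'][:,:,::-1]);return g
def load(f): return pickle.load(open(f'pics/{f}.pkl','rb'))
def ray(g,px):
    p=cv2.undistortPoints(np.array(px,float).reshape(-1,1,2),g['K'],g['D']).reshape(-1,2)
    return np.c_[p,np.ones(len(p))]
def dep(g,px):
    r=ray(g,px);d=np.array([g['d'][int(round(v)),int(round(u))] for u,v in px])
    return (r*d[:,None])@g['W'][:3,:3].T+g['W'][:3,3]
def atz(g,px,z):
    r=ray(g,px)@g['W'][:3,:3].T;o=g['W'][:3,3]
    return o+r*((z-o[2])/r[:,2])[:,None]
def cloud(g):
    v,u=np.mgrid[:420,:560];px=np.c_[u.ravel(),v.ravel()].astype(float)
    P=(ray(g,px)*g['d'].reshape(-1,1))@g['W'][:3,:3].T+g['W'][:3,3]
    return P.reshape(420,560,3)
def proj(g,P):
    W=np.linalg.inv(g['W']);return cv2.projectPoints(np.array(P,float).reshape(-1,1,3),cv2.Rodrigues(W[:3,:3])[0],W[:3,3],g['K'],g['D'])[0].reshape(-1,2)
E
python3 - <<'E'
from h import *
s=manip.get_state();print(s['time'],s['tcp_pos'],Ro.from_rotvec(s['ee_rot']).as_matrix().round(3),manip.tip_extent,s['wrist_force'])
a=[save(n,n+'0') for n in('scene','side')]
cv2.imwrite('pics/a.png',cv2.resize(np.hstack([x['im'] for x in a])[:,:,::-1],(800,300)))
print(a[0]['W'].round(3),a[1]['W'].round(3))
E
```

```text
0.0 [ 0.18506341 -0.54381069  0.21469254] [[ 0.947  0.322 -0.   ]
 [ 0.322 -0.947  0.002]
 [ 0.    -0.002 -1.   ]] 0.017 [ 0.24459904 -0.87147538  0.34368423]
[[-0.797 -0.411  0.443  0.276]
 [-0.604  0.516 -0.608  0.727]
 [ 0.021 -0.752 -0.659  0.623]
 [ 0.     0.     0.     1.   ]] [[-0.896 -0.228  0.382  0.309]
 [-0.445  0.437 -0.782  0.882]
 [ 0.011 -0.87  -0.492  0.482]
 [ 0.     0.     0.     1.   ]]
```

View pics/scene0.png

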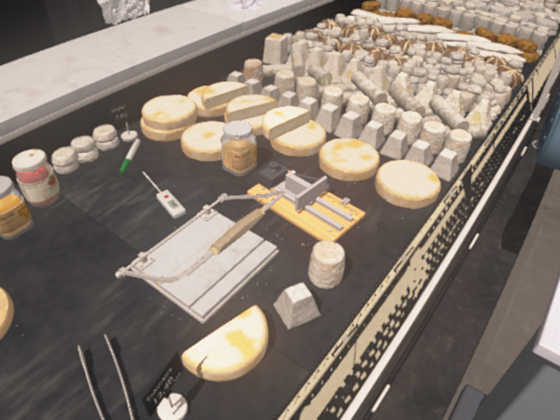

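View pics/side0.png

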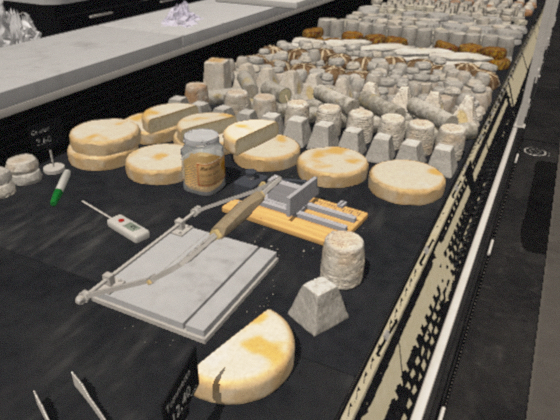

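The gauge shows as a yellow bed at about (305,210) in scene and (295,215) in side. The stop plate is near (312,190) in scene, and the mark saddle near (346,203).

Run:
```python
from h import *
for n,px in(('scene0',[(344,240),(364,213),(249,187),(346,203),(312,188),(327,262),(296,305)]),('side0',[(333,241),(367,213),(224,208),(343,205),(301,196),(342,257)])):
    g=load(n);print(n);print(dep(g,px).round(3))
# bed via colour
g=load('scene0');P=cloud(g);hsv=cv2.cvtColor(g['im'],cv2.COLOR_RGB2HSV)
u0,v0=235,165
m=np.zeros((420,560),bool);m[165:245,240:372]=True
w=m&(hsv[...,1]>120)&(abs(P[...,2]-.012)<.008)
Q=P[w];print(len(Q),Q.mean(0),cv2.minAreaRect(Q[:,:2].astype(np.float32)*1000),cv2.boxPoints(cv2.minAreaRect(Q[:,:2].astype(np.float32)*1000)))
c=cv2.resize(g['im'][160:250,235:375],None,fx=5.7,fy=5.7,interpolation=2)
cv2.imwrite('pics/c.png',c[:,:,::-1])
```

```text
scene0
[[ 0.534  0.155 -0.   ]
 [ 0.536  0.072  0.013]
 [ 0.79   0.145  0.   ]
 [ 0.58   0.073  0.017]
 [ 0.636  0.125  0.062]
 [ 0.5    0.282  0.07 ]
 [ 0.499  0.371  0.046]]
side0
[[ 0.525  0.271  0.071]
 [ 0.544  0.044 -0.004]
 [ 0.772  0.167  0.009]
 [ 0.582  0.072  0.017]
 [ 0.64   0.127  0.047]
 [ 0.506  0.285  0.058]]
329 [0.61870896 0.14737497 0.00996482] ((654.6975708007812, 119.60334777832031), (126.79792785644531, 232.83241271972656), 84.94910430908203) [[533.15173  66.69993]
 [765.0801   46.20121]
 [776.2434  172.50677]
 [544.31506 193.0055 ]]
```

View pics/c.png

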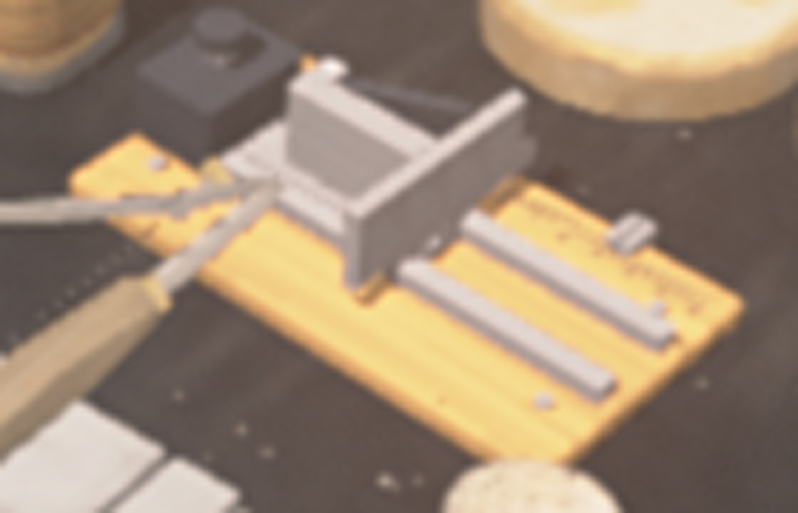

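The close-up agrees with the text. The gauge centre is about (0.655, 0.120), its +y axis points along (-0.996, 0.088), and the mark is near (0.580, 0.073), so the leg must come out about 56 mm. I'll move closer for a wrist view.

Call:
carry_out(
  targets=[
    {"x": 3.2,"y": -2.4,"z": -0.3},
    {"x": 3.2,"y": -2.4,"z": -0.3},
    {"x": 3.2,"y": -2.4,"z": -0.3},
    {"x": 3.2,"y": -2.4,"z": -0.3},
    {"x": 3.2,"y": -2.4,"z": -0.3},
    {"x": 3.2,"y": -2.4,"z": -0.3},
    {"x": 3.2,"y": -2.4,"z": -0.3},
    {"x": 3.2,"y": -2.4,"z": -0.3},
    {"x": 3.2,"y": -2.4,"z": -0.3},
    {"x": 3.2,"y": -2.4,"z": -0.3},
    {"x": 3.2,"y": -2.4},
    {"x": 3.2,"y": -2.4},
  ],
)

```text
validation failed for argument at $.ta...
```

Run:
```python
from h import *
s=manip.get_state();print(s['time'],s['tcp_pos'],Ro.from_rotvec(s['ee_rot']).as_matrix().round(3),manip.tip_extent,s['wrist_force'],s['q'])
print(np.array(manip.camera_info('wrist')['T_tool_cam']).round(3),manip.camera_info('wrist')['K'])
R=Ro.from_rotvec(s['ee_rot']).as_matrix();print(R.T@(np.array([.60,.11,.24])-s['tcp_pos']))
```

```text
0.1 [ 0.18506635 -0.54384833  0.21475949] [[ 0.947  0.322 -0.   ]
 [ 0.322 -0.947  0.002]
 [ 0.    -0.002 -1.   ]] 0.017 [-0.72873403  0.3354543  -1.03203307] [-1.44931018e+00  1.81490405e-01  1.60791106e+00 -1.62038047e-05
  1.35380102e+00 -2.06287031e-01]
[[ 0.001 -0.963 -0.27   0.068]
 [ 1.     0.001 -0.     0.001]
 [ 0.    -0.27   0.963 -0.158]
 [ 0.     0.     0.     1.   ]] [[289.69688336   0.         278.4927349 ]
 [  0.         289.69688336 206.63487166]
 [  0.           0.           1.        ]]
[ 0.60334975 -0.48549357 -0.02428437]
```

Call:
carry_out(
  targets=[
    {"x": 3.2,"y": -2.4,"z": -0.3,"ax": 0,"ay": 0,"az": 0,"fingers": 0},
    {"x": 3.2,"y": -2.4,"z": -0.3,"ax": 0,"ay": 0,"az": 0,"fingers": 0},
    {"x": 3.2,"y": -2.4,"z": -0.3,"ax": 0,"ay": 0,"az": 0,"fingers": 0},
    {"x": 3.2,"y": -2.4,"z": -0.3,"ax": 0,"ay": 0,"az": 0,"fingers": 0},
    {"x": 3.2,"y": -2.4,"z": -0.3,"ax": 0,"ay": 0,"az": 0,"fingers": 0},
    {"x": 3.2,"y": -2.4,"z": -0.3,"ax": 0,"ay": 0,"az": 0,"fingers": 0},
    {"x": 3.2,"y": -2.4,"z": -0.3,"ax": 0,"ay": 0,"az": 0,"fingers": 0},
    {"x": 3.2,"y": -2.4,"z": -0.3,"ax": 0,"ay": 0,"az": 0,"fingers": 0},
    {"x": 3.2,"y": -2.4,"z": -0.3,"ax": 0,"ay": 0,"az": 0,"fingers": 0},
    {"x": 3.2,"y": -2.4,"z": -0.3,"ax": 0,"ay": 0,"az": 0,"fingers": 0},
  ],
)

```text
time: 1.1
tcp_pos: [0.4113, -0.2125, 0.2455]
ee_rot: [-3.099, -0.512, 0.0]
wrist_force: [0.7, -0.3, 0.4]
finger_gap: 1.001
finger_force: 0.0
```

```bash
cat > st.py <<'E'
from h import *
import sys
s=manip.get_state();R=Ro.from_rotvec(s['ee_rot']).as_matrix()
print(s['time'],s['tcp_pos'].round(4),R[:,0].round(3),R[:,2].round(3),manip.tip_extent,s['wrist_force'].round(1),s['finger_gap'],s['finger_force'])
if len(sys.argv)>3: print('tool d cm',(R.T@(np.array([float(a) for a in sys.argv[1:4]])-s['tcp_pos'])*100).round(2))
E
python3 st.py .60 .11 .24
```

```text
1.1 [ 0.4113 -0.2125  0.2455] [ 0.947  0.322 -0.   ] [-0.  0. -1.] 0.017 [ 0.7 -0.3  0.4] 1.0012775520345196 0.0
tool d cm [ 28.24 -24.46   0.55]
```

Call:
carry_out(
  targets=[
    {"x": 3.9,"y": -3.0,"z": 0.0,"ax": 0,"ay": 0,"az": 0,"fingers": 0},
    {"x": 3.9,"y": -3.0,"z": 0.5,"ax": 0,"ay": 0,"az": 0,"fingers": 0},
    {"x": 3.9,"y": -3.0,"z": 0.5,"ax": 0,"ay": 0,"az": 0,"fingers": 0},
    {"x": 3.9,"y": -3.0,"z": 0.5,"ax": 0,"ay": 0,"az": 0,"fingers": 0},
    {"x": 3.9,"y": -3.0,"z": 0.5,"ax": 0,"ay": 0,"az": 0,"fingers": 0},
    {"x": 3.9,"y": -3.0,"z": 1.5,"ax": 0,"ay": 0,"az": 0,"fingers": 0},
    {"x": 3.9,"y": -3.0,"z": 2,"ax": 0,"ay": 0,"az": 0,"fingers": 0},
    {"x": 3.9,"y": -3.0,"z": 2,"ax": 0,"ay": 0,"az": 0,"fingers": 0},
    {"x": 0,"y": 0,"z": 0,"ax": 0,"ay": 0,"az": 8,"fingers": 70},
    {"x": 0,"y": 0,"z": 0,"ax": 0,"ay": 0,"az": 8,"fingers": 70},
    {"x": 0,"y": 0,"z": 0,"ax": 0,"ay": 0,"az": 7.8,"fingers": 70},
    {"x": 0,"y": 0,"z": 0,"ax": 0,"ay": 0,"az": 0,"fingers": 70},
  ],
)

```text
time: 2.3
tcp_pos: [0.6246, 0.1078, 0.1726]
ee_rot: [3.138, -0.139, -0.002]
wrist_force: [-0.3, -0.3, 0.0]
finger_gap: 0.723
finger_force: 0.0
```

```bash
python3 st.py .63 .12 .17; python3 -c "
from h import *
save('wrist','w1')"
```

```text
2.3 [0.6246 0.1078 0.1726] [ 0.996 -0.088 -0.001] [-0.001  0.    -1.   ] 0.017 [-0.3 -0.3  0. ] 0.7233444952660791 0.0
tool d cm [ 0.43 -1.26  0.26]
```

View pics/w1.png

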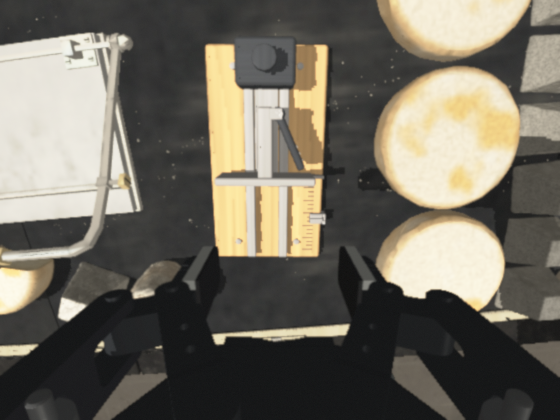

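The wrist view shows the gauge upright: bed corners near (206,45), (328,45), (319,257) and (217,258), the plate at row 182, and the saddle at (317,218). I'll zoom in for sub-pixel positions.

Run:
```python
from h import *
g=load('w1')
c=cv2.resize(g['im'][160:265,205:345],None,fx=5.7,fy=5.7,interpolation=cv2.INTER_CUBIC)
cv2.imwrite('pics/d.png',c[:,:,::-1])
# bed corners, fit gauge pose in-plane
px=[(206,45),(328,45),(319,257),(217,258)]
C=atz(g,px,.012);print(C.round(4))
M=np.array([[62,-116],[-62,-116],[-62,116],[62,116]])/1000.
z=(C[:,0]-C[:,0].mean())+1j*(C[:,1]-C[:,1].mean());m=M[:,0]+1j*M[:,1]
r=(z*m.conj()).sum()/(abs(m)**2).sum();print('scale',abs(r),'centre',C.mean(0),'x axis deg',np.degrees(np.angle(r)))
print('mark',atz(g,[(317,218)],.021),'plate top',atz(g,[(214,182),(322,182)],.062))
print('depth', dep(g,[(230,230),(317,218),(262,180),(265,150),(264,55)]).round(4))
```

```text
[[0.7769 0.1666 0.012 ]
 [0.7661 0.0454 0.012 ]
 [0.5367 0.0661 0.012 ]
 [0.546  0.1887 0.012 ]]
scale 0.9942252985143543 centre [0.65642578 0.11672512 0.012     ] x axis deg 84.82059343442022
mark [[0.58918249 0.06704932 0.021     ]] plate top [[0.64699408 0.16636926 0.062     ]
 [0.63810325 0.06503291 0.062     ]]
depth [[0.5802 0.1683 0.0117]
 [0.5887 0.0669 0.0195]
 [0.6447 0.1212 0.061 ]
 [0.6722 0.1156 0.06  ]
 [0.7511 0.1085 0.0639]]
```

View pics/d.png

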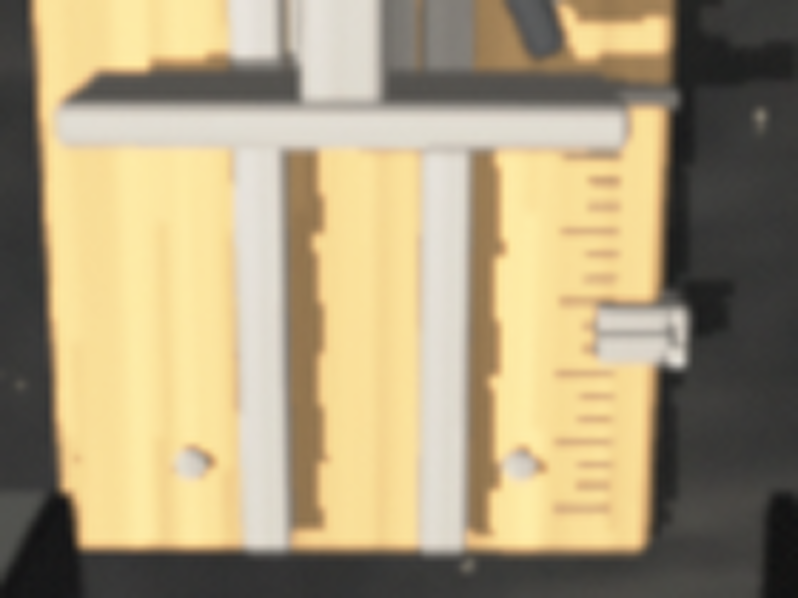

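The pointer tab's top is at about (319.5, 176.6), the ridge at (316, 217.7), and the middle of the plate top at v≈181.8. The lever is open.

```bash
cat > gf.py <<'E'
from h import *
ang=np.radians(84.82);X=np.array([np.cos(ang),np.sin(ang)]);Y=np.array([-X[1],X[0]]);O=np.array([.6564,.1167])
def G(P): P=np.atleast_2d(P);d=P[:,:2]-O;return np.c_[d@X,d@Y,P[:,2]]*1000
E
python3 - <<'E'
from gf import *
g=load('w1')
f=lambda u,v:((u+.5)/5.7-.5+205,(v+.5)/5.7-.5+160)
print('mark',G(atz(g,[f(600,331),f(668,331)],.021)))
print('pointer',G(atz(g,[f(640,97),f(675,97)],.033)))
print('plate -y top edge',G(atz(g,[f(70,104),f(615,104)],.062)),'+y edge',G(atz(g,[f(70,148),f(615,148)],.062)))
print('bed end',G(atz(g,[f(80,550),f(645,550)],.012)))
print('block edge',G(atz(g,[(240,86),(293,87)],.048)))
g=load('scene0'); print('scene mark',G(atz(g,[(346,200.5)],.021)))
E
```

```text
mark [[-47.46829304  62.07994386  21.        ]
 [-60.87488284  62.04158474  21.        ]]
pointer [[-51.95133549  13.45596422  33.        ]
 [-58.33052872  13.4298709   33.        ]]
plate -y top edge [[ 45.69284151   9.87629156  62.        ]
 [-44.00611711   9.62747763  62.        ]] +y edge [[ 46.08877014  17.2565258   62.        ]
 [-44.25780412  16.9964291   62.        ]]
bed end [[ 59.62452132 113.91605351  12.        ]
 [-59.59383079 113.46735454  12.        ]]
block edge [[ 23.21754391 -72.48129779  48.        ]
 [-25.12827375 -71.70918525  48.        ]]
scene mark [[-52.95227396  69.69040335  21.        ]]
```

Call:
carry_out(
  targets=[
    {"x": 2.0,"y": 0.2,"z": 0,"ax": 0,"ay": 0,"az": 0,"fingers": 81},
    {"x": 1.9,"y": 0.0,"z": 2,"ax": 0,"ay": 0,"az": 0,"fingers": 81},
    {"x": 0,"y": 0,"z": 3.5,"ax": 0,"ay": 0,"az": 0,"fingers": 81},
    {"x": 0,"y": 0,"z": 3.0,"ax": 0,"ay": 0,"az": 0,"fingers": 81},
    {"x": 0,"y": 0,"z": 0,"ax": 0,"ay": 0,"az": 0,"fingers": 81},
  ],
)

```text
time: 2.85
tcp_pos: [0.6596, 0.1019, 0.0828]
ee_rot: [3.139, -0.133, -0.016]
wrist_force: [-0.5, -0.3, 0.2]
finger_gap: 0.683
finger_force: 0.0
```

```bash
python3 st.py .6631 .1020 .05; python3 -c "
from h import *
save('wrist','w2')"
```

```text
2.85 [0.6596 0.1019 0.0828] [ 0.996 -0.085 -0.01 ] [-0.01  0.   -1.  ] 0.017 [-0.5 -0.3  0.2] 0.6829411460324645 0.0
tool d cm [ 0.38 -0.04  3.27]
```

View pics/w2.png

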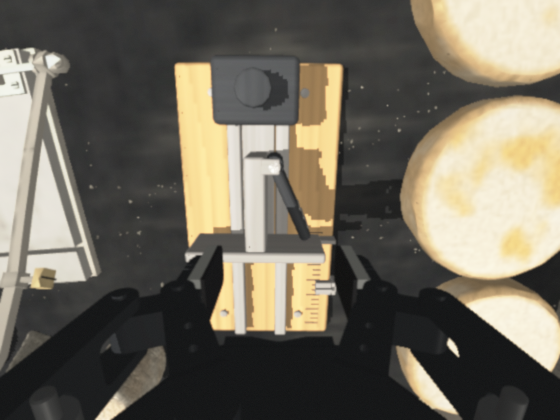

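The view shows the fingers straddling the fin and the open lever evenly, with tips near (220,250) and (334,250). The plate's back top edge is at about row 253.

Run:
```python
from gf import *
g=load('w2'); s=manip.get_state()
R=Ro.from_rotvec(s['ee_rot']).as_matrix();p=s['tcp_pos'];h=.683*.0425
for y in(-h,h):
  print('tip px (centre,+-11)',proj(g,[p+R@[dx,y,.017] for dx in(-.011,0,.011)]).round(1).tolist())
print('plate',G(atz(g,[(200,252),(310,252),(258,262)],.062)),'tcp',G(p),'mark',G(atz(g,[(323,289)],.021)))
print('bed end',G(atz(g,[(212,330),(328,330)],.012)))
c=cv2.resize(g['im'][220:340,175:345],None,fx=4.7,fy=4.7,interpolation=cv2.INTER_CUBIC)
cv2.imwrite('pics/e.png',c[:,:,::-1])
```

```text
tip px (centre,+-11) [[232.2, 250.5], [231.5, 234.5], [230.7, 218.1]]
tip px (centre,+-11) [[322.2, 250.6], [323.0, 234.7], [323.8, 218.2]]
plate [[ 37.779824     9.35902088  62.        ]
 [-36.23199447   8.80407319  62.        ]
 [ -1.19887429  16.45134667  62.        ]] tcp [[-14.16662162  -6.38692956  85.81986804]] mark [[-53.77656216  62.84558557  21.        ]]
bed end [[ 47.09024305 113.56253816  12.        ]
 [-62.45205708 112.72214887  12.        ]]
```

View pics/e.png

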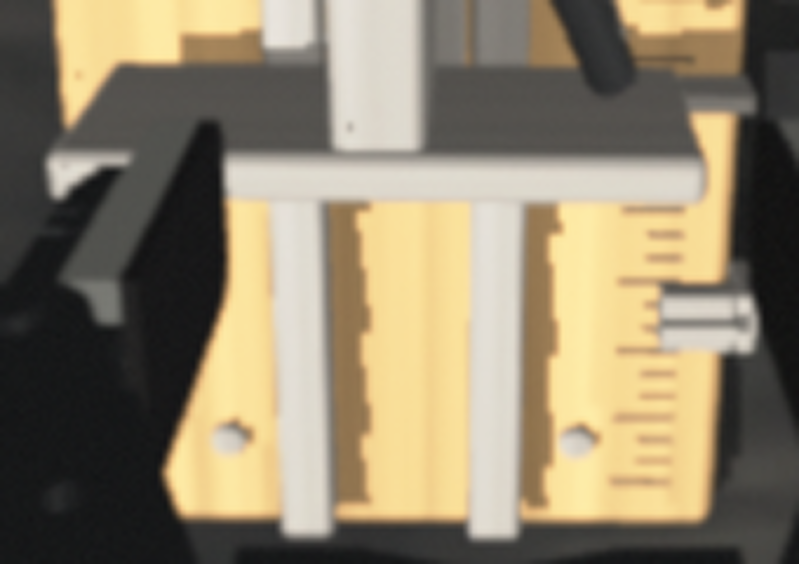

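Run:
```python
from gf import *
g=load('w2'); s=manip.get_state()
R=Ro.from_rotvec(s['ee_rot']).as_matrix();p=s['tcp_pos']
P=(cloud(g)-p)@R*1000
f=lambda u,v:(int(u/4.7+175),int(v/4.7+220))
for c in [(205,130),(190,150),(150,190),(110,240),(80,290),(110,310),(218,150),(218,220),(220,280),(200,350),(180,420),(770,150),(770,200),(760,300),(760,90)]:
    u,v=f(*c);print(c,P[v,u].round(1))
m=(P[...,2]>-60)&(P[...,2]<12)&(g['d']>0)&(abs(P[...,1])<60)&(abs(P[...,0])<45)
Q=P[m]; 
for sgn in(-1,1):
  q=Q[Q[:,1]*sgn>0];print(len(q),np.percentile(q,[1,5,50,95,99],axis=0).round(1))
```

```text
(205, 130) [  9.8 -28.7 -24.5]
(190, 150) [  9.1 -29.5 -27.7]
(150, 190) [  9.6 -31.3 -38.3]
(110, 240) [ 10.  -31.9 -49.1]
(80, 290) [  8.2 -33.2 -53.8]
(110, 310) [  6.8 -30.8 -54.3]
(218, 150) [  6.5 -27.9 -21.9]
(218, 220) [ -2.  -28.4 -21.7]
(220, 280) [ -8.5 -28.5 -23.2]
(200, 350) [-10.4 -28.5 -33.9]
(180, 420) [-12.3 -28.6 -42.9]
(770, 150) [  7.9  29.9 -24.9]
(770, 200) [  2.6  30.  -26. ]
(760, 300) [-10.3  30.1 -23.9]
(760, 90) [-31.4  52.3  86.4]
1900 [[-12.1 -45.3 -59.6]
 [ -9.7 -40.6 -57. ]
 [  5.4 -29.1 -42.3]
 [  9.8 -28.2 -22. ]
 [ 10.5 -28.2 -18.6]]
1912 [[-12.1  29.8 -59.6]
 [ -9.5  29.9 -57.4]
 [  5.5  30.8 -42.3]
 [  9.9  42.3 -21.9]
 [ 10.6  46.9 -18.3]]
```

The wrist depth puts the fingertips about 20 mm behind the TCP, against the stated 17 mm ahead. I'll check this with the fixed cameras.

Run:
```python
from gf import *
gs=[save(n,n+'1') for n in('scene','side')]
s=manip.get_state();R=Ro.from_rotvec(s['ee_rot']).as_matrix();p=s['tcp_pos'];print(p)
for g,n in zip(gs,('scene0','side0')):
  d0=load(n)['d']; ch=(abs(g['d']-d0)>.02)&(g['d']>0)&(d0>0)
  T=(cloud(g)-p)@R*1000
  m=ch&(abs(T[...,0])<20)&(abs(T[...,1])<60)&(T[...,2]>-120)
  q=T[m];print(len(q),np.percentile(q,[50,90,97,99,100],axis=0).round(1)[:,2])
  for sg in(-1,1):
    a=q[q[:,1]*sg>20];print(sg,len(a),a[np.argsort(-a[:,2])][:6].round(1).tolist() if len(a) else '')
  print(proj(g,[p+R@[0,0,.017]]))
a=np.hstack([cv2.resize(g['im'][130:250,220:400],None,fx=2.2,fy=2.2) for g in gs]);cv2.imwrite('pics/f.png',a[:,:,::-1])
```

```text
[0.66456828 0.10208927 0.08996792]
1037 [-73.7 -31.3 -22.6 -18.4 -16.4]
-1 507 [[-7.7, -35.4, -17.1], [0.7, -34.8, -17.4], [-3.6, -36.7, -18.1], [-5.1, -35.5, -18.3], [-14.0, -27.6, -18.6], [-10.5, -35.7, -18.7]]
1 432 [[-4.1, 30.3, -16.4], [-0.9, 30.9, -17.1], [0.6, 29.4, -17.1], [-10.2, 29.1, -17.4], [-11.9, 30.3, -17.6], [3.9, 30.1, -17.7]]
[[307.23767061 173.36321114]]
1714 [-74.8 -31.9 -22.7 -19.9 -18.1]
-1 828 [[5.2, -31.5, -18.1], [2.7, -35.7, -18.5], [-6.7, -35.1, -18.7], [5.7, -33.9, -18.9], [0.7, -35.8, -19.0], [-5.9, -37.1, -19.3]]
1 681 [[-4.9, 30.0, -18.4], [-3.5, 28.8, -18.5], [4.6, 28.8, -18.5], [3.1, 29.7, -18.6], [6.3, 31.9, -19.0], [7.5, 30.3, -19.3]]
[[294.54982299 173.7834712 ]]
```

View pics/f.png

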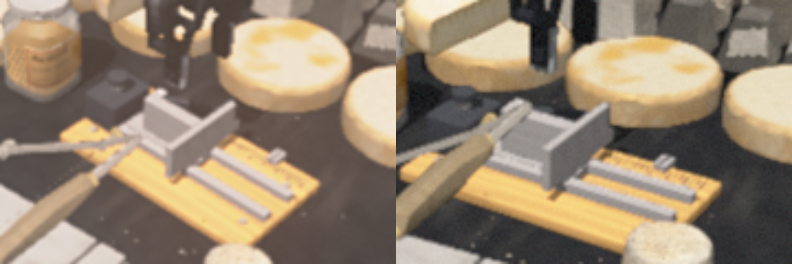

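All three cameras agree that the tips are about 17.5 mm behind the TCP, so I'll set heights from the seen tips. The aim is tips at z≈36 mm, which is TCP z≈18.5 mm. I'll go down in stages.

Call:
carry_out(
  targets=[
    {"x": 0,"y": 0,"z": 2,"ax": 0,"ay": 0,"az": 0,"fingers": 81},
    {"x": 0,"y": 0,"z": 2,"ax": 0,"ay": 0,"az": 0,"fingers": 81},
    {"x": 0,"y": 0,"z": 1,"ax": 0,"ay": 0,"az": 0,"fingers": 81},
    {"x": 0,"y": 0,"z": 0,"ax": 0,"ay": 0,"az": 0,"fingers": 81},
    {"x": 0,"y": 0,"z": 0,"ax": 0,"ay": 0,"az": 0,"fingers": 81},
  ],
)

```text
time: 3.5
tcp_pos: [0.6647, 0.1022, 0.04]
ee_rot: [-3.139, 0.137, -0.003]
wrist_force: [-0.1, -0.8, -0.4]
finger_gap: 0.678
finger_force: 0.0
```

```bash
cat > fs.py <<'E'
from gf import *
import sys
gs=[save(n,n+sys.argv[1]) for n in('scene','side')]
s=manip.get_state();R=Ro.from_rotvec(s['ee_rot']).as_matrix();p=s['tcp_pos'];print(s['time'],p,G(p),s['wrist_force'])
for g,n in zip(gs,('scene0','side0')):
  d0=load(n)['d']; ch=(d0-g['d']>.012)&(g['d']>0)&(d0>0)
  W=cloud(g);T=(W-p)@R*1000
  m=ch&(abs(T[...,0])<14)&(abs(T[...,1])<60)&(T[...,2]>-90)
  for sg in(-1,1):
    k=m&(T[...,1]*sg>15);q=W[k][:,2]*1000;print(sg,len(q),np.sort(q)[:12].round(1), np.percentile(T[k],[2,98],axis=0).round(1).tolist() if len(q) else '')
E
python3 fs.py 2
```

```text
3.6 [0.66495253 0.10215318 0.04021889] [[-13.71524373  -9.8309589   40.21889381]] [0.78782923 1.04243851 0.75819003]
-1 240 [61.7 61.8 62.6 62.7 63.4 63.9 65.2 65.8 66.8 68.3 68.6 69.3] [[-13.9, -59.3, -89.5], [5.3, -24.0, -23.6]]
1 243 [59.4 61.4 61.9 62.1 63.8 63.8 63.9 64.3 64.4 64.8 65.  65.2] [[-13.8, 23.7, -86.6], [8.6, 55.0, -23.6]]
-1 456 [59.9 60.1 60.3 60.3 60.6 60.8 61.  61.2 61.4 61.4 61.6 61.6] [[-13.1, -59.6, -88.9], [9.8, -27.7, -21.2]]
1 454 [59.5 59.7 60.2 61.4 61.5 61.8 61.9 62.1 62.5 62.6 62.7 62.8] [[-13.0, 22.4, -87.2], [10.2, 57.3, -22.4]]
```

Call:
carry_out(
  targets=[
    {"x": 0,"y": 0,"z": 1.1,"ax": 0,"ay": 0,"az": 0,"fingers": 81},
    {"x": 0,"y": 0,"z": 1.0,"ax": 0,"ay": 0,"az": 0,"fingers": 81},
    {"x": 0,"y": 0,"z": 0,"ax": 0,"ay": 0,"az": 0,"fingers": 81},
    {"x": -0.6,"y": 0,"z": 0,"ax": 0,"ay": 0,"az": 0,"fingers": 81},
    {"x": -0.6,"y": 0,"z": 0,"ax": 0,"ay": 0,"az": 0,"fingers": 81},
    {"x": -0.6,"y": 0,"z": 0,"ax": 0,"ay": 0,"az": 0,"fingers": 81},
    {"x": -0.6,"y": 0,"z": 0,"ax": 0,"ay": 0,"az": 0,"fingers": 81},
    {"x": 0,"y": 0,"z": 0,"ax": 0,"ay": 0,"az": 0,"fingers": 81},
  ],
)

```text
time: 4.4
tcp_pos: [0.6391, 0.1044, 0.0177]
ee_rot: [3.139, -0.137, 0.0]
wrist_force: [2.1, -0.6, -2.3]
finger_gap: 0.685
finger_force: 1.1
```

```bash
python3 fs.py 3; python3 -c "
from h import *
save('wrist','w3')"
```

```text
4.5 [0.63981619 0.10433323 0.01774836] [[-13.81353229  15.39954813  17.74835807]] [ 2.10052978  0.39302345 -1.23982046]
-1 140 [58.3 58.5 59.5 59.9 60.5 61.4 61.4 61.6 61.7 62.4 62.4 63.2] [[-13.9, -59.8, -89.3], [7.4, -19.5, -42.1]]
1 155 [54.2 55.  55.4 57.1 57.2 59.7 60.  60.  60.4 60.6 61.  61. ] [[-13.9, 23.2, -87.3], [7.0, 55.7, -39.4]]
-1 331 [56.3 57.  57.2 58.  58.  58.3 59.4 59.4 59.5 59.6 59.8 59.8] [[-13.6, -59.8, -88.8], [10.8, -22.0, -41.7]]
1 307 [54.6 55.9 56.2 56.9 56.9 57.1 59.  59.7 59.7 59.8 59.8 59.9] [[-13.1, 21.6, -88.2], [9.6, 56.9, -41.4]]
```

View pics/w3.png

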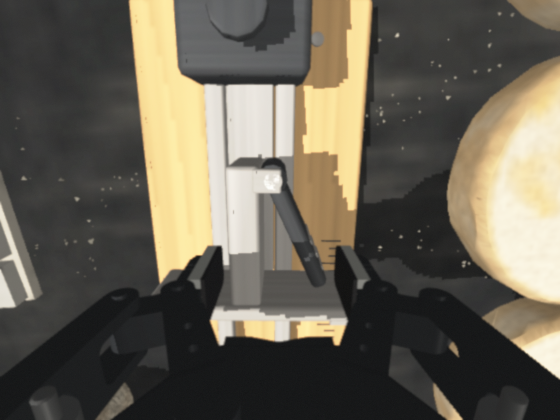

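The leg is being pushed (2.1 N reaction, lever open). The plate top is at about row 311 and the fingers straddle both parts.

Run:
```python
from gf import *
for n,cols in(('w1',(225,240,275,300)),('w2',(228,240,275,300)),('w3',(226,240,280,320))):
  g=load(n);gray=cv2.GaussianBlur(g['im'],(3,1),0).mean(2)
  R=g['W'][:3,:3]
  vv={'w1':(170,192),'w2':(240,270),'w3':(295,330)}[n]
  for u in cols:
    print(n,u,gray[vv[0]:vv[1],u].astype(int).tolist())
g=load('w2');print('w2 mark',G(atz(g,[(323.5,288.3)],.021)),'plate',G(atz(g,[(240,252.2),(240,262.2)],.062)))
print('pointer w2',G(atz(g,[(175+720/4.7-.4,220+82/4.7-.4)],.033)))
for n in('w2','w3'):
  P=cloud(load(n));
  for u in(240,275,300): 
    r=range(245,270) if n=='w2' else range(298,325)
    print(n,u,[(v,*G(P[v,u])[0,1:].round(0)) for v in r][::3])
```

```text
w1 225 [214, 205, 153, 97, 82, 82, 82, 104, 155, 195, 214, 219, 218, 217, 212, 207, 211, 212, 212, 212, 212, 212]
w1 240 [161, 127, 99, 83, 81, 81, 82, 102, 151, 190, 213, 219, 218, 216, 213, 210, 214, 215, 215, 214, 215, 215]
w1 275 [118, 114, 97, 85, 81, 80, 80, 96, 138, 180, 211, 219, 218, 217, 216, 211, 200, 206, 209, 210, 210, 210]
w1 300 [104, 114, 102, 87, 80, 81, 81, 91, 126, 173, 207, 217, 217, 216, 213, 202, 199, 208, 212, 212, 212, 212]
w2 228 [81, 82, 82, 82, 82, 82, 80, 82, 82, 82, 82, 88, 119, 156, 184, 207, 215, 216, 215, 213, 214, 209, 206, 211, 211, 211, 211, 211, 211, 211]
w2 240 [81, 81, 82, 82, 81, 81, 81, 81, 82, 83, 82, 87, 114, 151, 179, 202, 214, 216, 214, 214, 213, 210, 206, 213, 216, 216, 216, 216, 217, 217]
w2 275 [79, 80, 81, 81, 81, 81, 80, 80, 81, 83, 82, 83, 100, 136, 168, 192, 212, 215, 215, 214, 214, 212, 206, 211, 213, 214, 213, 214, 214, 214]
w2 300 [77, 79, 80, 81, 81, 81, 80, 80, 81, 82, 82, 81, 92, 127, 162, 188, 207, 213, 214, 214, 214, 212, 208, 214, 217, 218, 218, 218, 218, 218]
w3 226 [82, 83, 83, 85, 86, 86, 84, 83, 81, 82, 86, 92, 97, 102, 
[... 2482 characters left out ...]
0)), (304, np.float64(27.0), np.float64(59.0)), (307, np.float64(26.0), np.float64(62.0)), (310, np.float64(28.0), np.float64(61.0)), (313, np.float64(29.0), np.float64(62.0)), (316, np.float64(31.0), np.float64(62.0)), (319, np.float64(33.0), np.float64(62.0)), (322, np.float64(65.0), np.float64(22.0))]
w3 300 [(298, np.float64(27.0), np.float64(54.0)), (301, np.float64(26.0), np.float64(57.0)), (304, np.float64(28.0), np.float64(57.0)), (307, np.float64(27.0), np.float64(61.0)), (310, np.float64(28.0), np.float64(61.0)), (313, np.float64(29.0), np.float64(62.0)), (316, np.float64(31.0), np.float64(62.0)), (319, np.float64(33.0), np.float64(61.0)), (322, np.float64(72.0), np.float64(12.0))]
```

Call:
carry_out(
  targets=[
    {"x": -0.6,"y": 0,"z": 0,"ax": 0,"ay": 0,"az": 0,"fingers": 81},
    {"x": -0.6,"y": 0,"z": 0,"ax": 0,"ay": 0,"az": 0,"fingers": 81},
    {"x": -0.6,"y": 0,"z": 0,"ax": 0,"ay": 0,"az": 0,"fingers": 81},
    {"x": -0.6,"y": 0,"z": 0,"ax": 0,"ay": 0,"az": 0,"fingers": 81},
    {"x": -0.5,"y": 0,"z": 0,"ax": 0,"ay": 0,"az": 0,"fingers": 81},
    {"x": -0.2,"y": 0,"z": 0,"ax": 0,"ay": 0,"az": 0,"fingers": 81},
    {"x": 0,"y": 0,"z": 0,"ax": 0,"ay": 0,"az": 0,"fingers": 81},
    {"x": 0,"y": 0,"z": 0,"ax": 0,"ay": 0,"az": 0,"fingers": 81},
  ],
)

```text
time: 5.35
tcp_pos: [0.6089, 0.1071, 0.0175]
ee_rot: [-3.138, 0.138, -0.0]
wrist_force: [3.2, 1.1, 2.6]
finger_gap: 0.683
finger_force: 1.7
```

Run:
```python
from gf import *
s=manip.get_state();print(s['time'],G(s['tcp_pos']),s['wrist_force'],s['finger_gap'])
a=[]
for n in('scene','side','wrist'):
  g=save(n,n+'4')
  u,v={'scene':(290,165),'side':(285,165),'wrist':(300,260)}[n]
  gg=g
  if n!='wrist':
    ims=[g['im'].astype(float)]+[manip.get_image(n)[0].astype(float) for _ in range(3)]
    gg=dict(g,im=np.mean(ims,0).astype(np.uint8))
    pickle.dump(gg,open(f'pics/{n}4.pkl','wb'))
    # leg-frame points at leg out d for overlay check
  a.append(cv2.resize(gg['im'][v:v+70,u:u+95] if n!='wrist' else gg['im'][260:400,290:480],(400,295),interpolation=cv2.INTER_CUBIC))
a.append(a[0]*0)
cv2.imwrite('pics/h.png',np.vstack([np.hstack(a[:2]),np.hstack(a[2:])])[:,:,::-1])
```

```text
5.35 [[-13.87231824  46.42550947  17.47351008]] [3.19706615 1.11747091 2.59691707] 0.6826259142296218
```

View pics/h.png

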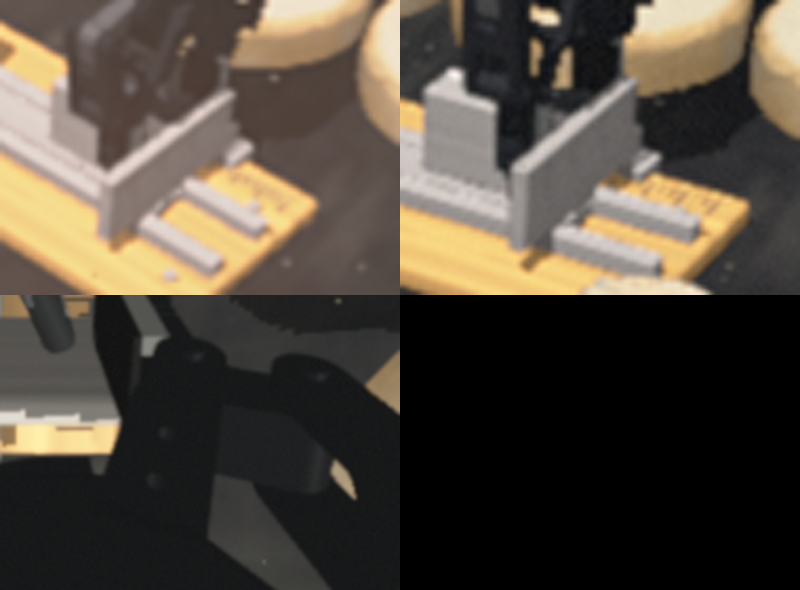

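The scene and side crops show the plate with the saddle just at its -x foot: about (238,152) in the scene crop and (648,162) in the side crop. The wrist view of the pointer is blocked by a finger. I'll measure the plate travel and the saddle position numerically from depth.

Run:
```python
from gf import *
def C(n):
  g=load(n);P=cloud(g);q=G(P.reshape(-1,3));return q[(g['d'].ravel()>0)]
for c in('scene','side'):
  f={}
  for k,lo,hi in(('0',8,28),('4',50,85)):
    q=C(c+k);m=(abs(q[:,0])<44)&(q[:,2]>30)&(q[:,2]<56)&(q[:,1]>lo)&(q[:,1]<hi);a=q[m]
    f[k]=np.median(a[:,1]);print(c,k,len(a),f[k],a[:,1].std())
  print('leg out',f['4']-f['0'])
for n in('scene0','side0','w1','w2','scene4','side4'):
  q=C(n);m=(q[:,0]<-44)&(q[:,0]>-66)&(q[:,2]>15.5)&(q[:,2]<26)&(q[:,1]>40)&(q[:,1]<85);a=q[m]
  if len(a):print(n,'saddle',len(a),a.mean(0).round(1),np.percentile(a[:,1],[0,5,50,95,100]).round(1))
for n in('w1','w2'):
  q=C(n);m=(abs(q[:,0])<40)&(q[:,2]>60.5)&(q[:,1]>8)&(q[:,1]<22)&(abs(q[:,0])>12);a=q[m];print(n,'plate top',len(a),a[:,1].mean(),np.percentile(a[:,1],[0,5,95,100]))
```

```text
scene 0 240 19.920548399609054 0.716908922863861
scene 4 250 67.58206542073574 4.073103097045224
leg out 47.66151702112669
side 0 322 17.48086208061858 0.7494874444252033
side 4 306 65.05983982192521 2.0758746709202187
leg out 47.57897774130663
scene0 saddle 37 [-53.1  68.1  19.4] [61.5 62.3 67.7 72.9 74.1]
side0 saddle 36 [-52.4  65.5  18. ] [59.3 59.8 65.8 70.6 70.7]
w1 saddle 170 [-56.1  63.4  18.3] [57.5 58.1 63.1 69.4 69.7]
w2 saddle 271 [-55.8  63.3  18.4] [57.8 58.3 63.1 69.4 70.3]
scene4 saddle 34 [-54.   68.7  19.6] [63.8 65.2 68.3 72.6 74.2]
side4 saddle 41 [-52.6  65.5  18.7] [59.1 59.8 65.5 70.1 70.9]
w1 plate top 15930 16.31075416505185 [ 9.30607662 10.81097487 20.71574601 21.99626955]
w2 plate top 545 13.280441702757768 [ 8.01447617 10.20599733 16.71147495 17.33085501]
```

Run:
```python
from gf import *
def conv(o,s): return lambda u,v:((u+.5)/s-.5+o[0],(v+.5)/s-.5+o[1])
d=conv((205,160),5.7);e=conv((175,220),4.7)
M={'w1':([(62,-116,12),(-62,-116,12),(-62,116,12),(62,116,12),(48,11,62),(-48,11,62),(48,19,62),(-48,19,62)],
 [(206,45),(328,45),d(649,551),d(77,551),d(58,104),d(629,104),d(58,148),d(627,148)],[d(635,331),d(635,335),d(625,305),d(625,362)]),
 'w2':([(62,-116,12),(-62,-116,12),(-62,116,12),(48,11,62),(-48,11,62),(48,19,62),(-48,19,62)],
 [(175,64),(343,65),e(709,521),e(46,153),e(704,153),e(48,199),e(702,201)],[e(700,323),e(700,327),e(690,287),e(690,352)])}
for n,(X3,px,mk) in M.items():
  g=load(n);W=np.linalg.inv(g['W'])
  # initial guess from known pose
  Tg=np.eye(4);Tg[:2,0]=X;Tg[:2,1]=Y;Tg[:2,3]=O
  T=W@Tg
  ok,r,t=cv2.solvePnP(np.array(X3,float)/1000,np.array(px,float),g['K'],g['D'],cv2.Rodrigues(T[:3,:3])[0],T[:3,3:].copy(),True,cv2.SOLVEPNP_ITERATIVE)
  pr=cv2.projectPoints(np.array(X3,float)/1000,r,t,g['K'],g['D'])[0].reshape(-1,2);print(n,'res',(pr-px).round(1).tolist())
  R=cv2.Rodrigues(r)[0];o=-R.T@t.ravel()
  D=ray(g,mk)@R
  for z in(.021,.017):
    P=o+D*((z-o[2])/D[:,2])[:,None];print(z,(P*1000).round(1).tolist())
```

```text
w1 res [[-0.4, 0.4], [-0.1, 0.1], [0.7, 0.1], [-0.7, -0.8], [-0.2, -0.5], [0.2, -0.0], [0.2, 0.0], [0.3, 0.5]]
0.021 [[-55.2, 63.8, 21.0], [-55.3, 64.6, 21.0], [-53.1, 58.4, 21.0], [-53.5, 70.3, 21.0]]
0.017 [[-55.7, 65.1, 17.0], [-55.8, 65.9, 17.0], [-53.5, 59.6, 17.0], [-53.9, 71.7, 17.0]]
w2 res [[-0.7, -0.2], [-0.6, -0.0], [-0.1, 0.4], [0.3, -1.1], [0.2, 0.5], [0.9, -0.4], [-0.0, 0.9]]
0.021 [[-56.1, 64.1, 21.0], [-56.1, 64.9, 21.0], [-53.8, 56.6, 21.0], [-54.6, 70.3, 21.0]]
0.017 [[-56.8, 66.6, 17.0], [-56.9, 67.4, 17.0], [-54.5, 58.9, 17.0], [-55.3, 72.9, 17.0]]
```

Run:
```python
from gf import *
for n,cs,rs in(('w1',range(311,320),range(210,228)),('w2',range(318,329),range(278,300))):
  g=load(n);P=cloud(g);gr=g['im'].mean(2)
  for v in rs:
    q=np.median(G(P[v,list(cs)]),0);print(n,v,q.round(1),gr[v,list(cs)].astype(int).mean().round(0))
  r=range(170,192) if n=='w1' else range(242,266)
  for v in r:
    q=np.median(G(P[v,280:300]),0);print('  plate',v,q[1:].round(1),gr[v,280:300].mean().round(0))
```

```text
w1 210 [-54.2  55.8  12. ] 202.0
w1 211 [-54.1  57.1  11.4] 198.0
w1 212 [-53.   58.1  12.1] 172.0
w1 213 [-53.7  58.1  16.1] 139.0
w1 214 [-53.3  58.5  18.5] 170.0
w1 215 [-53.5  59.9  18. ] 199.0
w1 216 [-53.6  61.   18.2] 210.0
w1 217 [-53.7  62.3  17.8] 199.0
w1 218 [-52.4  63.   19.5] 170.0
w1 219 [-53.1  63.8  20.6] 194.0
w1 220 [-53.6  65.1  20.3] 210.0
w1 221 [-53.8  67.   18. ] 211.0
w1 222 [-53.9  68.3  17.9] 210.0
w1 223 [-53.9  69.4  18.1] 206.0
w1 224 [-54.9  72.9  11.4] 201.0
w1 225 [-54.9  74.   11.8] 194.0
w1 226 [-54.9  75.5  11.1] 196.0
w1 227 [-55.   76.7  11.1] 198.0
  plate 170 [ 9.8 12. ] 123.0
  plate 171 [11.  11.8] 120.0
  plate 172 [ 9.8 26.7] 102.0
  plate 173 [ 9.7 33.6] 86.0
  plate 174 [ 9.7 39.7] 81.0
  plate 175 [ 9.7 46.3] 81.0
  plate 176 [ 9.7 52. ] 82.0
  plate 177 [ 9.8 57. ] 94.0
  plate 178 [10.1 60.7] 133.0
  plate 179 [11.  61.1] 176.0
  plate 180 [11.8 61.8] 209.0
  plate 181 [12.8 61.8] 218.0
  plate 182 [13.7 61.9] 218.0
  plate 183 [14.7 61.7] 217.0
  plate 184 [15.7 61.6] 213.0
  plate 185 [16.7 61. ] 199.0
  plate 186 [27.7 12.3] 187.0
 
[... 882 characters left out ...]
242 [ 9.9 42.6] 81.0
  plate 243 [ 9.8 44.8] 82.0
  plate 244 [ 9.9 46.4] 82.0
  plate 245 [ 9.9 48.2] 81.0
  plate 246 [ 9.7 50.3] 80.0
  plate 247 [10.  51.5] 80.0
  plate 248 [ 9.9 53.3] 81.0
  plate 249 [ 9.8 55.1] 83.0
  plate 250 [ 9.8 56.8] 83.0
  plate 251 [ 9.9 58.3] 82.0
  plate 252 [ 9.9 59.8] 96.0
  plate 253 [10.4 60.3] 131.0
  plate 254 [10.7 61.2] 164.0
  plate 255 [11.3 61.5] 189.0
  plate 256 [11.9 61.8] 209.0
  plate 257 [12.7 61.8] 215.0
  plate 258 [13.5 61.7] 215.0
  plate 259 [14.3 61.6] 214.0
  plate 260 [14.9 61.8] 214.0
  plate 261 [15.6 61.9] 212.0
  plate 262 [16.6 61.3] 202.0
  plate 263 [42.8 12. ] 189.0
  plate 264 [43.8 11.8] 183.0
  plate 265 [44.7 12.1] 181.0
```

Depth profiles give the ridge centre at 64.1 mm and the starting plate mid-plane at 13.8 mm, so the travel needed is 50.3 mm. I'll check the current face position the same way.

```bash
cat > face.py <<'E'
from gf import *
import sys
def face(g):
  P=G(cloud(g).reshape(-1,3));m=(g['d'].ravel()>0)&(P[:,0]>-40)&(P[:,0]<40)&(P[:,2]>45)&(P[:,2]<57)
  return P[m]
if __name__=='__main__':
  for n,y in(('w1',9.8),('w2',9.8),('w3',27),(sys.argv[1],float(sys.argv[2]))):
    a=face(load(n));
    for lo,hi in((-32,-22),(10,28)):
      b=a[(a[:,0]>lo)&(a[:,0]<hi)&(abs(a[:,1]-y)<4)];print(n,lo,len(b),np.median(b[:,1]) if len(b) else '')
  s=manip.get_state();print(s['time'],G(s['tcp_pos']),s['wrist_force'],s['finger_gap'],s['finger_force'])
E
python3 face.py wrist4 57.5
```

```text
w1 -32 25 9.703088034332218
w1 10 36 9.532566564063961
w2 -32 96 9.844563449610817
w2 10 154 9.753837703709952
w3 -32 281 26.756422597189303
w3 10 176 26.528493473003287
wrist4 -32 287 57.66676012622038
wrist4 10 175 57.3666989765792
5.8 [[-13.94223719  46.35263041  17.3205938 ]] [4.66949292 0.60084949 2.29549275] 0.6829216182196763 1.9532668590545654
```

Leg out is 47.7 mm now, so 2.6 mm remain.

Call:
carry_out(
  targets=[
    {"x": -0.16,"y": 0,"z": 0,"ax": 0,"ay": 0,"az": 0,"fingers": 81},
    {"x": -0.1,"y": 0,"z": 0,"ax": 0,"ay": 0,"az": 0,"fingers": 81},
    {"x": 0,"y": 0,"z": 0,"ax": 0,"ay": 0,"az": 0,"fingers": 81},
    {"x": 0,"y": 0,"z": 0,"ax": 0,"ay": 0,"az": 0,"fingers": 81},
    {"x": 0,"y": 0,"z": 0,"ax": 0,"ay": 0,"az": 0,"fingers": 81},
  ],
)

```text
time: 6.3
tcp_pos: [0.6061, 0.1073, 0.0173]
ee_rot: [-3.139, 0.137, 0.001]
wrist_force: [3.5, 1.2, 1.3]
finger_gap: 0.685
finger_force: 1.8
```

```bash
cat > out.py <<'E'
from gf import *
import sys,subprocess
k=sys.argv[1]
for n in('scene','side'):
  f=[]
  for kk,lo,hi in(('0',8,28),(k,60,80)):
    g=load(n+'0') if kk=='0' else save(n,n+k)
    q=G(cloud(g).reshape(-1,3));m=(abs(q[:,0])<44)&(q[:,2]>30)&(q[:,2]<56)&(q[:,1]>lo)&(q[:,1]<hi)
    f.append(np.median(q[m,1]))
  print(n,'leg out',f[1]-f[0])
save('wrist','wrist'+k)
E
python3 out.py 5; python3 face.py wrist5 60 | tail -3
```

```text
scene leg out 50.54548459130849
side leg out 50.53948551105506
wrist5 -32 286 60.46370651934696
wrist5 10 179 60.19801304999633
6.45 [[-13.95547344  49.16530543  17.30814552]] [2.77943162 0.73737931 0.28091448] 0.6815310715831441 1.7554956302046776
```

The pointer is 50.5 mm out against 50.3 mm needed, with the lever still open. It has been held there for over half a second. Next I'll close gradually while shifting sideways to stay centred on fin plus lever.

Call:
carry_out(
  targets=[
    {"x": 0,"y": 0,"z": 0,"ax": 0,"ay": 0,"az": 0,"fingers": 81},
    {"x": 0,"y": 0,"z": 0,"ax": 0,"ay": 0,"az": 0,"fingers": 100},
    {"x": 0,"y": -0.2,"z": 0,"ax": 0,"ay": 0,"az": 0,"fingers": 112},
    {"x": 0,"y": -0.2,"z": 0,"ax": 0,"ay": 0,"az": 0,"fingers": 124},
    {"x": 0,"y": -0.2,"z": 0,"ax": 0,"ay": 0,"az": 0,"fingers": 136},
    {"x": 0,"y": -0.2,"z": 0,"ax": 0,"ay": 0,"az": 0,"fingers": 148},
    {"x": 0,"y": -0.2,"z": 0,"ax": 0,"ay": 0,"az": 0,"fingers": 160},
    {"x": 0,"y": 0,"z": 0,"ax": 0,"ay": 0,"az": 0,"fingers": 165},
    {"x": 0,"y": 0,"z": 0,"ax": 0,"ay": 0,"az": 0,"fingers": 165},
  ],
  squeeze=50,
)

```text
time: 7.35
tcp_pos: [0.6074, 0.1171, 0.0175]
ee_rot: [3.138, -0.137, 0.001]
wrist_force: [4.1, -2.6, 1.1]
finger_gap: 0.353
finger_force: 4.3
```

```bash
python3 out.py 6; python3 face.py wrist6 60 | tail -3
```

```text
scene leg out 50.100780722893994
side leg out 50.11492124888562
wrist6 -32 0 
wrist6 10 32 58.65710633108145
7.5 [[-4.06528845 48.88703782 17.42908486]] [ 3.77359662 -2.60368353  1.49278604] 0.35682079083566803 4.27989111514762
```

Call:
carry_out(
  targets=[
    {"x": -0.02,"y": 0,"z": 0,"ax": 0,"ay": 0,"az": 0,"fingers": 172},
    {"x": 0,"y": 0,"z": 0,"ax": 0,"ay": 0,"az": 0,"fingers": 180},
    {"x": 0,"y": 0,"z": 0,"ax": 0,"ay": 0,"az": 0,"fingers": 190},
    {"x": 0,"y": 0,"z": 0,"ax": 0,"ay": 0,"az": 0,"fingers": 220},
    {"x": 0,"y": 0,"z": 0,"ax": 0,"ay": 0,"az": 0,"fingers": 220},
    {"x": 0,"y": 0,"z": 0,"ax": 0,"ay": 0,"az": 0,"fingers": 220},
    {"x": 0,"y": 0,"z": 0,"ax": 0,"ay": 0,"az": 0,"fingers": 220},
  ],
  squeeze=50,
)

```text
time: 8.2
tcp_pos: [0.6074, 0.1195, 0.0179]
ee_rot: [-3.135, 0.139, -0.002]
wrist_force: [5.1, 8.2, 3.2]
finger_gap: 0.233
finger_force: 54.2
```

```bash
python3 out.py 7; python3 face.py wrist7 60 | tail -3
```

```text
scene leg out 50.21822557255451
side leg out 50.114917898603466
wrist7 -32 0 
wrist7 10 0 
8.35 [[-1.59189165 49.03791882 17.88492463]] [5.942967   8.18416654 3.11625298] 0.2296575740617415 54.23207674641162
```

Grip is 54 N at a gap of about 20 mm, and the leg is still 50.2 mm out. I'll check the lever angle numerically from the wrist depth.

Run:
```python
from gf import *
for n,o in(('w3',16.9),('wrist5',50.5),('wrist6',50.1),('wrist7',50.2)):
  g=load(n);P=G(cloud(g).reshape(-1,3));c=g['im'].reshape(-1,3).mean(1)
  P[:,1]-=13.8+o  # leg frame
  for nm,m in(('lever',(P[:,2]>51)&(P[:,2]<58.0)&(c<75)),('fin',(P[:,2]>58.8)&(P[:,2]<62))):
    m=m&(abs(P[:,0])<45)&(P[:,1]>-60)&(P[:,1]<-8)
    for lo,hi in((-58,-48),(-48,-40),(-40,-32),(-32,-24),(-24,-16)):
      q=P[m&(P[:,1]>lo)&(P[:,1]<hi)]
      if len(q)>5:print(n,nm,lo,len(q),np.percentile(q[:,0],[3,50,97]).round(1),q[:,2].mean().round(1))
```

```text
w3 lever -58 108 [-21.1 -18.8 -16.3] 54.8
w3 lever -48 82 [-25.2 -22.9 -21. ] 54.7
w3 lever -40 140 [-28.2 -25.6 -21. ] 55.4
w3 lever -32 357 [-44.4 -26.6  16.3] 55.4
w3 lever -24 445 [-43.7 -29.7  26.8] 55.3
w3 fin -58 706 [-8.7  0.4  6.8] 59.8
w3 fin -48 504 [-5.2  0.7  6.7] 59.8
w3 fin -40 476 [-5.2  0.9  6.9] 59.8
w3 fin -32 536 [-43.5   1.2  19.3] 59.8
w3 fin -24 521 [-43.6   1.5  26. ] 59.8
wrist5 lever -58 110 [-21.2 -18.9 -16.3] 54.9
wrist5 lever -48 79 [-24.7 -22.7 -20.7] 54.9
wrist5 lever -40 156 [-27.7 -25.3 -20.9] 55.5
wrist5 lever -32 339 [-44.4 -26.3  16.1] 55.4
wrist5 lever -24 450 [-43.9 -29.5  26.8] 55.3
wrist5 fin -58 713 [-8.7  0.6  7. ] 59.7
wrist5 fin -48 515 [-5.2  0.9  7.1] 59.7
wrist5 fin -40 482 [-5.2  0.8  6.9] 59.8
wrist5 fin -32 552 [-43.6   1.6  19. ] 59.8
wrist5 fin -24 530 [-43.8   1.2  25.6] 59.9
wrist6 lever -58 56 [-15.6 -15.   -8.6] 55.2
wrist6 lever -48 60 [-16.3 -15.6  -9.2] 55.1
wrist6 lever -40 92 [-17.4 -15.8 -10.2] 55.4
wrist6 lever -32 359 [-21.1 -14.2  12. ] 55.4
wrist6 lever -24 472 [-32. -15.  23.] 55.2
wrist6 fin -58 712 [-10.1   0.3   6.9] 59.8
wrist6 fin -48 499 [-5.2  0.8  7. ] 59.7
wrist6 fin -40 476 [-5.2  0.8  6.9] 59.7
wrist6 fin -32 576 [-24.2   0.9  14.8] 59.9
wrist6 fin -24 542 [-31.2   0.9  21.6] 59.9
wrist7 lever -58 82 [-14.2  -8.1  -6.9] 54.9
wrist7 lever -48 98 [-13.9  -7.8  -6.5] 55.0
wrist7 lever -40 104 [-13.3  -9.7  -6.5] 55.4
wrist7 lever -32 297 [-13.7  -9.4   9.1] 55.7
wrist7 lever -24 376 [-24.7  -9.4  20.1] 55.3
wrist7 fin -58 714 [-10.1   0.4   6.9] 59.8
wrist7 fin -48 498 [-5.1  0.9  7.1] 59.7
wrist7 fin -40 489 [-5.1  0.9  7. ] 59.7
wrist7 fin -32 570 [-16.7   0.9  11.8] 59.9
wrist7 fin -24 556 [-23.7   1.   19.1] 59.9
```

The lever lies flat along the fin: its outer edge is parallel at about -14 mm, it was clearly open before, and the slope is now about 0. The pointer is within about 0.2 mm of the mark and the grip is firm, so I'm handing in.

```bash
python3 -c "
from bench import manip
print(manip.close_job())"
```

```text
the job is handed in; nothing more can be done
None
```

The job is handed in: the leg is out to the length mark (about 50.2 mm measured, 50.3 mm needed), the cam lever is squeezed shut, and the gripper is still holding both at 54 N, ready for the thumbscrew.

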